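Put the paint spreaders back in the paint caddy, head to tail

ROBOT

A 6-joint arm with a two-finger parallel gripper is mounted at the origin on the work surface; the furniture and walls round the work are solid. World frame = base frame: x ahead of the robot, y to its left, z up, the work surface at z = 0. Lengths are in mm, angles in rad, forces in N, time in s.
With the tool pointing down it reaches from about 350 to 775 mm from the base axis. Payload 7.3 kg.
Tool frame: the origin (TCP) lies on the centre line of the jaws, within the pads' length; the fingertips stand 17 mm ahead of it and the grasp point (between the pads) lies 2 mm behind it; z points along the fingers, y is the line along which they close (so a half turn about z gives the same grasp; the last joint's range is limited). The gripper opens to 92 mm and grips with 3 to 60 N. Pads are 19 mm wide; open, the fingers measure 130 mm over their backs; the gripper's body (75 mm by 190 mm) begins 47 mm behind the grasp point.
Start: joints at [-1.46, 0.342, 1.524, -0, 1.275, -0.146], TCP at [133.365, -507.796, 243.741] pointing down, gripper open.
Joint ranges: [-2.53, 2.53], [-0.77, 2.02], [0.04, 2.7], [-1, 4.14], [0.28, 2.66], [-3.11, 3.11]. Speed limits (rad/s): [2.57, 2.57, 3.14, 3.14, 3.14, 3.14].

INTERFACE

Orientations are given as [roll, pitch, yaw] about the fixed x, y, z axes, in that order (R = Rz(yaw) Ry(pitch) Rx(roll)).
In Python, from plant import bot gives the robot as it stands. The module is installed in compiled form; this text tells all that it offers.
- The arm moves only by the shell command python3 -m pendant 'ROWS'. ROWS is JSON, a list of rows, each a list of 3 entries, a list of its own where there are three numbers: the shift along the world's x, y, z as a fraction of full scale, then the turn, a rotation vector about the world's x, y, z as a fraction of full scale, then the opening, from -1 (shut) to 1 (fully open), so that 0 is half open. In form: [[[tx, ty, tz], [rx, ry, rz], claw], ...]. A call has exactly 10 rows; each row shifts and turns the commanded pose from where the row before left it; what a row does not reach is not made up. Full scale, the value 1, is 30 mm for a shift and 0.12 rad for a turn. A row lasts 1/12 s, in which the tool goes at most 41.7 mm and 7.16 degrees, less where a joint would pass 70% of its speed; a pose out of reach is approached as far as the arm can. A call with a number of a shift or a turn outside -1 to 1 is refused whole. A call with a gripper value outside its range is refused whole. The fingers move at their own pace and stop on an object; the grip force is fixed at half the most. Time passes only in rows, so rows that do not move let the fingers close, or fill a call up. It gives the time, the measured TCP pose, the force, the opening and the grip force at its end, in the units of the state.
- bot.get_obs(): the state, without advancing time (a new reading comes with each control period).
- bot.capture(name): name is "scene" or "top" or "wrist"; returns the picture (400x640x3 uint8, blue, green, red); there is no depth.
- bot.camera_params(name): a dict with "fovy" (degrees; the focal length in pixels is half the picture's height over the tangent of half this angle, whatever the lens; pixels are square), "cx", "cy" (the principal point, pixels), "camera_from_world" (4x4, takes a point from world to camera coordinates). Camera axes: x right, y down, z forward; pixel columns grow to the right and rows downward; lengths in mm; the calibration is good to about 2 mm. The wrist camera is an equidistant fisheye: a pixel r from the principal point sees the ray r / f radians off the axis. A picture is of the moment at which its call begins: read the wrist's pose just before it. camera_params takes no time and is no camera call; for the wrist camera it gives the pose at the moment of the call.
- bot.close_job(): hands the job in; it is judged then, once.
The state is a dict: "time": time; "joint_positions": joint angles; "dq": joint speeds; "tau": joint torques, N m; "tool_pos": TCP position; "tcp_rot": TCP orientation; "contact_force": force on the tool from outside, world axes, zero at the start; "moment": the same for the moment, N m; "grip_width": finger opening in mm; "finger_force": force on a finger pad.
Only numpy, scipy, OpenCV 4.12 (cv2) and the standard library are available. Lean on these libraries where they do the work, as an engineer would, in place of code of your own. Each camera call takes 0.05 s, during which the arm holds its last target. There are 200 camera calls.

TASK

Put the four paint spreaders back in the front bay of the wooden caddy, each one lying flat, grip up, in line with the bottle of its own colour in the row behind. They only fit side by side if they lie head to tail, so turn neighbours opposite ways: one with its wide end to the bottles, the next with its narrow end, and so on (either way may begin). Leave the bottles standing in their cells.

Things in the scene. Friction and masses are not known exactly. Their poses are not given: they have to be found in the camera images.
- caddy: Fixed wooden caddy, 312 (y) x 202 (x) mm. Front: one open bay, inside 116 (x) x 292 (y), floor 8 above the table, rims 22 (front, ends) and 30 (rear). Behind it four bottle cells at x = +97, y = +102, +34, -34, -102; dividers 42, back and end boards 62 high. Origin on the table under the bay's centre; +x points to the bottles, +y along the row, z up.
- bottle_blue: Round dark blue paint bottle with a white cap, 55 across, 158 tall, standing loose in one of the caddy's four cells (which one varies). Origin at the centre of its underside, z up.
- bottle_yellow: Round yellow paint bottle with a black cap, 47 across, 134 tall, standing loose in one of the caddy's four cells (which one varies). Origin at the centre of its underside, z up.
- bottle_green: Round dark green paint bottle with a white cap, 51 across, 146 tall, standing loose in one of the caddy's four cells (which one varies). Origin at the centre of its underside, z up.
- bottle_magenta: Round magenta paint bottle with a white cap, 47 across, 134 tall, standing loose in one of the caddy's four cells (which one varies). Origin at the centre of its underside, z up.
- spreader_blue: Dark blue paint spreader lying flat, 80 g: trapezoid blade 100 mm long (x), 78 wide at its +x end, 40 at its -x end, 10 thick, thinning to 4 at the ribbed wide edge. A wooden grip runs upright along its middle: 62 long (x), 14 wide (y), top 40 above the underside; take it across the 14. Origin on the underside below the grip's middle, halfway along the blade; z up.
- spreader_yellow: Yellow paint spreader lying flat, 80 g: trapezoid blade 100 mm long (x), 78 wide at its +x end, 40 at its -x end, 10 thick, thinning to 4 at the ribbed wide edge. A wooden grip runs upright along its middle: 62 long (x), 14 wide (y), top 40 above the underside; take it across the 14. Origin on the underside below the grip's middle, halfway along the blade; z up.
- spreader_green: Dark green paint spreader lying flat, 80 g: trapezoid blade 100 mm long (x), 78 wide at its +x end, 40 at its -x end, 10 thick, thinning to 4 at the ribbed wide edge. A wooden grip runs upright along its middle: 62 long (x), 14 wide (y), top 40 above the underside; take it across the 14. Origin on the underside below the grip's middle, halfway along the blade; z up.
- spreader_magenta: Magenta paint spreader lying flat, 80 g: trapezoid blade 100 mm long (x), 78 wide at its +x end, 40 at its -x end, 10 thick, thinning to 4 at the ribbed wide edge. A wooden grip runs upright along its middle: 62 long (x), 14 wide (y), top 40 above the underside; take it across the 14. Origin on the underside below the grip's middle, halfway along the blade; z up.
Not all that is in view belongs to the job. There is more than one size of the spreader_green; the job needs the largest.

How it is judged:
By the outcome, as a careful person would: the job done as asked, in the order asked, and still so for the second after the job is handed in, with the robot touching nothing.
It also fails if it takes over 109 s, if anything falls off the work surface, if the arm or the gripper's body presses on something with over 40 N, if the wrist force passes 120 N, or if a joint passes its speed limit or range.

## Working session

There is one attempt and no reset: what is moved stays moved. The work goes in short steps, Python scripts to look and compute and a shell command to move; the robot and the scene stay as the last step left them, time stands still between calls to the robot, and variables do not carry over. Pictures are saved under pics/ and viewed, at most 14 in all, crops included, and the job is handed in when it is done.

```bash
mkdir -p pics; python3 - <<'E'
from plant import bot
import cv2
for n in("scene","top"):
    cv2.imwrite(f"pics/{n}0.png",bot.capture(n)); p=bot.camera_params(n); print(n,p)
o=bot.get_obs();print(o)
E
```

```text
scene {'fovy': 49.118176275219035, 'cx': 319.360750878179, 'cy': 203.5037783946533, 'camera_from_world': array([[-8.82610347e-01, -4.70090184e-01, -3.76763141e-03,
         4.95205310e+02],
       [-2.14059089e-01,  4.09012809e-01, -8.87066643e-01,
         1.76118495e+02],
       [ 4.18542331e-01, -7.82127701e-01, -4.61626013e-01,
         1.11014551e+03],
       [ 0.00000000e+00,  0.00000000e+00,  0.00000000e+00,
         1.00000000e+00]])}
top {'fovy': 43.23219818350725, 'cx': 308.5912163492953, 'cy': 200.6460881166555, 'camera_from_world': array([[ 2.83311461e-01, -9.58981186e-01, -9.47107318e-03,
        -2.13139041e+02],
       [-9.01499033e-01, -2.62934580e-01, -3.43751219e-01,
         5.38854527e+02],
       [ 3.27160679e-01,  1.05926823e-01, -9.39012992e-01,
         1.39860551e+03],
       [ 0.00000000e+00,  0.00000000e+00,  0.00000000e+00,
         1.00000000e+00]])}
{'time': 0.1, 'joint_positions': array([-1.46005065e+00,  3.42636162e-01,  1.52492588e+00, -2.90059605e-05,
        1.27543387e+00, -1.45979571e-01]), 'dq': array([-0.00055105, -0.00116228, -0.00388257, -0.000941  , -0.00124128,
       -0.00133602]), 'tau': array([ 1.27133346e-03, -4.32007027e+01, -2.44693798e+01,  7.18570291e-02,
        5.25679090e-02, -5.00313945e-05]), 'tool_pos': array([ 133.28931867, -507.43231925,  243.12169155]), 'tcp_rot': array([-3.14020028e+00, -1.76677852e-04,  2.56733592e-01]), 'contact_force': array([-0.55400522,  0.07265849, -0.37629856]), 'moment': array([-0.00182035,  0.04445107,  0.00870542]), 'finger_force': 0.0, 'grip_width': 91.59998495209948}
```

View pics/top0.png

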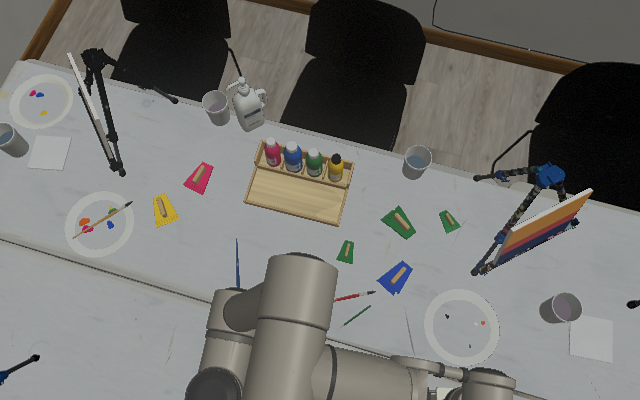

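View pics/scene0.png

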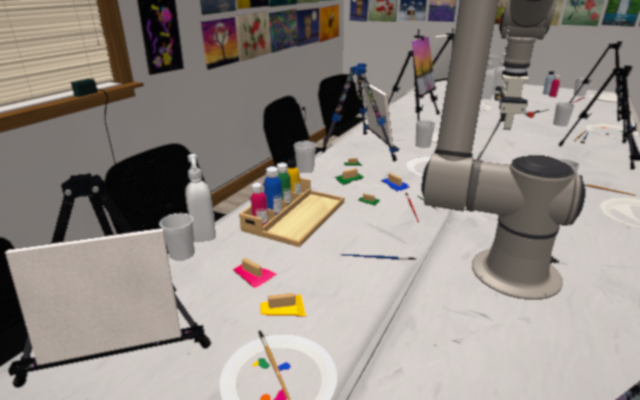

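Green candidates in the top view are (398,222), (449,221) and (346,251). The one at (398,222) looks largest, so I'll check it in an enlarged crop.

```bash
python3 - <<'E'
import cv2
a=cv2.imread("pics/top0.png")
cv2.imwrite("pics/cr.png",cv2.resize(a[190:310,325:475],None,fx=5,fy=5,interpolation=cv2.INTER_CUBIC))
cv2.imwrite("pics/cl.png",cv2.resize(a[130:240,145:365],None,fx=3.6,fy=3.6,interpolation=cv2.INTER_CUBIC))
E
```

```text
(no output)
```

View pics/cr.png

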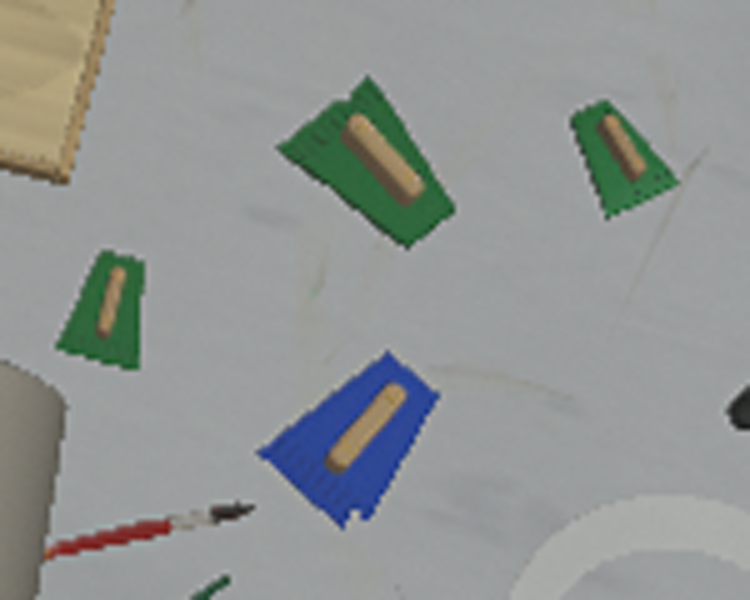

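View pics/cl.png

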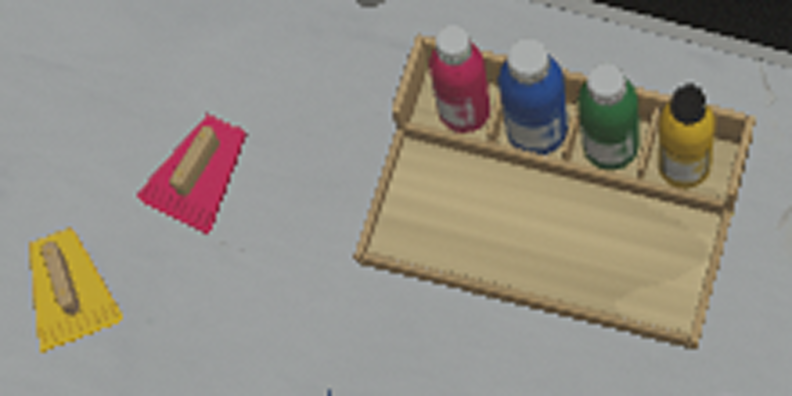

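The crop confirms it: the large green spreader is the one at (398,222). The other two are clearly smaller. The bottle row, from +y (left), is magenta, blue, green, yellow. Next I'll fit the poses.

```bash
cat > h.py <<'E'
import numpy as np,cv2
from scipy.optimize import minimize,least_squares
def proj(p,P,fish=False):
    P=np.atleast_2d(P); M=p["camera_from_world"]; c=P@M[:3,:3].T+M[:3,3]
    f=200/np.tan(np.radians(p["fovy"])/2)
    if fish:
        r=np.hypot(c[:,0],c[:,1]); th=np.arctan2(r,c[:,2]); s=f*th/np.maximum(r,1e-9)
        return np.c_[p["cx"]+s*c[:,0],p["cy"]+s*c[:,1]]
    return np.c_[p["cx"]+f*c[:,0]/c[:,2],p["cy"]+f*c[:,1]/c[:,2]]
def tf(P,x,y,a,z0=0):
    c,s=np.cos(a),np.sin(a);P=np.asarray(P,float)
    return np.c_[x+c*P[:,0]-s*P[:,1],y+s*P[:,0]+c*P[:,1],z0+P[:,2]]
BL=[(50,39,0),(50,-39,0),(-50,20,0),(-50,-20,0),(50,39,4),(50,-39,4),(-50,20,10),(-50,-20,10)]
def mask(img,col):
    h=cv2.cvtColor(img,cv2.COLOR_BGR2HSV); lo,hi={"blue":(105,130),"yellow":(20,32),"green":(60,85),"magenta":(160,178)}[col]
    return cv2.inRange(h,(lo,110,50),(hi,255,255))
def hullat(m,u,v):
    m=cv2.morphologyEx(m,cv2.MORPH_CLOSE,np.ones((3,3)))
    n,l,st,ce=cv2.connectedComponentsWithStats(m); big=[i for i in range(1,n) if st[i,4]>60]
    i=min(big,key=lambda i:np.hypot(*(ce[i]-(u,v))))
    c=np.argwhere(l==i)[:,::-1].astype(np.int32); o=np.zeros_like(m); cv2.fillConvexPoly(o,cv2.convexHull(c),255); return o,st[i,4]
def fit(img,p,col,u,v,x0,fish=False,z0=0):
    o,_=hullat(mask(img,col),u,v)
    ob=cv2.GaussianBlur(cv2.resize(o,None,fx=4,fy=4,interpolation=cv2.INTER_NEAREST)/255.,(0,0),4)
    def cost(q):
        pts=(proj(p,tf(BL,*q[:2],q[2]/50,z0),fish)+.5)*4-.5
        s=np.zeros(ob.shape,np.uint8); cv2.fillConvexPoly(s,cv2.convexHull(np.round(pts*16).astype(np.int32)),255,shift=4)
        return np.abs(cv2.GaussianBlur(s/255.,(0,0),4)-ob).sum()
    best=None
    for d in np.arange(-3.2,3.2,.4) if x0[2] is None else [0]:
        q0=np.array([x0[0],x0[1],(d if x0[2] is None else x0[2])*50])
        c=cost(q0)
        if best is None or c<best[0]: best=(c,q0)
    r=minimize(cost,best[1],method="Nelder-Mead",options=dict(initial_simplex=best[1]+np.array([[0,0,0],[8,0,0],[0,8,0],[0,0,8]]),maxiter=120))
    return r.x[0],r.x[1],r.x[2]/50,r.fun/(ob>.5).sum()
def ground(p,u,v,z=0):
    return least_squares(lambda q:proj(p,[[q[0],q[1],z]])[0]-(u,v),[450,0]).x
E
cat > s1.py <<'E'
from plant import bot; from h import *
im=cv2.imread("pics/top0.png");p=bot.camera_params("top")
for c,u,v in(("magenta",199,178),("blue",395,278),("green",398,222),("yellow",164,210)):
    print(c,np.round(fit(im,p,c,u,v,[*ground(p,u,v),None]),3))
uv=np.array([(357,262),(697,347),(753,118),(420,37)])/3.6+(145,130)
L=[(-68,156,22),(-68,-156,22),(134,-156,62),(134,156,62)]
r=least_squares(lambda q:(proj(p,tf(L,*q))-uv).ravel(),[500,0,0]);print("caddy",r.x,r.fun.round(1))
x=r.x
st=tf([(0,y,8) for y in(102,34,-34,-102)],*x);print(st.round(1))
E
python3 s1.py
```

```text
magenta [ 5.90512e+02  3.15230e+02 -3.31900e+00  3.70000e-02]
blue [ 4.50769e+02 -3.62674e+02  2.68000e+00  4.80000e-02]
green [ 6.16073e+02 -3.35243e+02  9.28000e-01  7.60000e-02]
yellow [ 4.54464e+02  3.88618e+02 -2.47700e+00  3.50000e-02]
caddy [ 6.11607861e+02 -2.75335481e+00  2.50685893e-02] [-1.7 -0.6  1.3  0.4  1.9  0.1 -1.6 -0.3]
[[ 609.1   99.2    8. ]
 [ 610.8   31.2    8. ]
 [ 612.5  -36.7    8. ]
 [ 614.2 -104.7    8. ]]
```

```bash
cat > w.py <<'E'
import sys
from plant import bot; from h import *
# w.py name [col x y yaw z0]
o=bot.get_obs(); p=bot.camera_params("wrist"); im=bot.capture("wrist"); cv2.imwrite(f"pics/{sys.argv[1]}.png",im)
print(o["time"],o["tool_pos"].round(1),o["tcp_rot"].round(3),"cam",np.round(-p["camera_from_world"][:3,:3].T@p["camera_from_world"][:3,3]))
if len(sys.argv)>2:
    c=sys.argv[2];x,y,a,z0=map(float,sys.argv[3:7]); uv=proj(p,[[x,y,z0+5]],True)[0]
    r=fit(im,p,c,*uv,[x,y,a],True,z0); print("uv",uv.round(),"fit",np.round(r,3))
    t=o["tool_pos"]; d=np.array([r[0]-t[0],r[1]-t[1]])/30; print("shift units",d.round(2),"turn(mod pi) units",round(((r[2]-o["tcp_rot"][2]+np.pi/2)%np.pi-np.pi/2)/.12,2))
E
R='[[0.95,0.45,0],[0,0,-0.6],0]'
python3 -m pendant '[[[0.95,0.45,0],[0,0,-0.6],0],[[0.95,0.45,0],[0,0,-0.6],0],[[0.95,0.45,0],[0,0,-0.6],0],[[0.95,0.45,0],[0,0,-0.6],0],[[0.95,0.45,0],[0,0,-0.6],0],[[0.95,0.45,0],[0,0,-0.6],0],[[0.95,0.45,0],[0,0,-0.6],0],[[0.95,0.45,0],[0,0,-0.6],0],[[0.95,0.45,0],[0,0,-0.6],0],[[0.95,0.45,0],[0,0,-0.6],0]]'
python3 w.py w1 blue 450.8 -362.7 2.68 0
```

```text
time: 0.93
tool_pos: [419.5, -371.7, 243.3]
tcp_rot: [-3.141, 0.001, -0.467]
contact_force: [0.2, -0.7, 0.7]
grip_width: 46.2
finger_force: 0.0
0.9333 [ 419.5 -371.7  243.3] [-3.141e+00  1.000e-03 -4.670e-01] cam [ 480. -403.  385.]
uv [296. 153.] fit [ 4.47512e+02 -3.60806e+02  2.68100e+00  6.50000e-02]
shift units [0.93 0.36] turn(mod pi) units 0.05
```

View pics/w1.png

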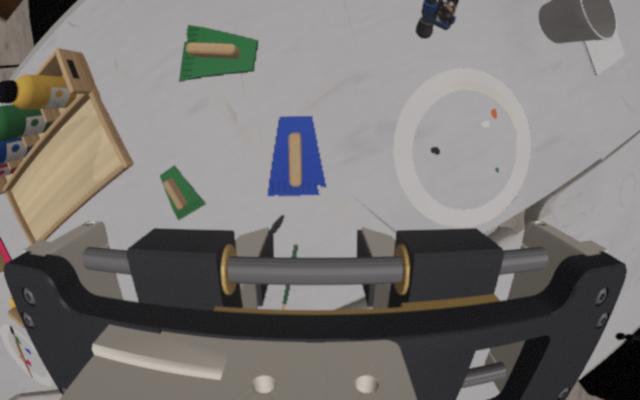

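The wrist view shows the blue spreader at (296,157), the large green at (215,52), a small green at (182,192) and the caddy on the left. The blue fit agrees with the top view, so I'll grasp it.

```bash

python3 -m pendant '[[[0.95,0.35,-0.5],[0,0,0],0],[[0,0,-0.92],[0,0,0],0],[[0,0,-0.92],[0,0,0],0],[[0,0,-0.92],[0,0,0],0],[[0,0,-0.92],[0,0,0],0],[[0,0,-0.92],[0,0,0],0],[[0,0,-0.92],[0,0,0],0],[[0,0,-0.7],[0,0,0],0],[[0,0,-0.35],[0,0,0],0],[[0,0,0],[0,0,0],0]]'
python3 -m pendant '[[[0,0,0],[0,0,0],-1],[[0,0,0],[0,0,0],-1],[[0,0,0],[0,0,0],-1],[[0,0,0],[0,0,0],-1],[[0,0,0.3],[0,0,0],-1],[[0,0,0.8],[0,0,0],-1],[[0,0,0.9],[0,0,0],-1],[[0,0,0.9],[0,0,0],-1],[[0,0,0.5],[0,0,0],-1],[[0,0,0],[0,0,0],-1]]'
python3 w.py w2 blue 448.5 -361.5 2.68 100
```

```text
time: 1.82
tool_pos: [445.8, -361.4, 29.3]
tcp_rot: [-3.14, 0.004, -0.463]
contact_force: [0.1, -1.0, 0.4]
grip_width: 46.2
finger_force: 0.0
time: 2.65
tool_pos: [448.4, -363.8, 138.6]
tcp_rot: [3.139, -0.008, -0.463]
contact_force: [0.7, -1.2, -1.4]
grip_width: 13.5
finger_force: 30.0
2.65 [ 448.4 -363.8  138.6] [ 3.139 -0.008 -0.463] cam [ 508. -394.  281.]
uv [309. 234.] fit [ 449.603 -365.914    2.677    1.078]
shift units [ 0.04 -0.07] turn(mod pi) units -0.01
```

View pics/w2.png

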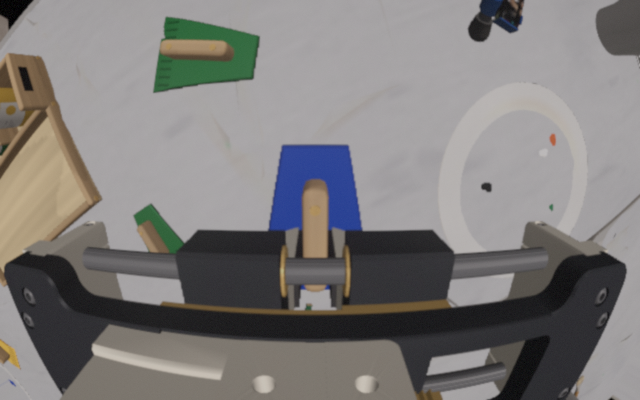

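Blue is gripped cleanly (13.5 mm), with its narrow edge at (282–350,145). I'll work out its in-hand offset from that edge, and at the same time refine the caddy pose.

```bash
cat > hand.py <<'E'
# hand.py u v  X Y Ang : narrow (sgn -1)/wide(+1) edge midpoint pixel -> in-hand origin; target shift for station
import sys; from plant import bot; from h import *
u,v,sg,zc,tx,ty,ta=map(float,sys.argv[1:8])
o=bot.get_obs();p=bot.camera_params("wrist");t=o["tool_pos"];ya=o["tcp_rot"][2]
zz=t[2]-zc+(10 if sg<0 else 4)
q=least_squares(lambda q:proj(p,[[q[0],q[1],zz]],True)[0]-(u,v),t[:2]+5*np.ones(2)).x
d=q-t[:2]; c,s=np.cos(ya),np.sin(ya); dx,dy=c*d[0]+s*d[1],-s*d[0]+c*d[1]
e=dx-np.sign(dx)*50; print("tool-frame edge",round(dx,1),round(dy,1),"origin offset along tool x",round(e,1))
T=np.array([tx-e*np.cos(ta),ty-e*np.sin(ta)]); print("TCP target",T.round(1),"units",((T-t[:2])/30).round(2),"turn",round((ta-ya)/.12,2))
E
python3 hand.py 316 145 -1 29.3 610.8 31.2 0.025
```

```text
tool-frame edge 53.7 -1.7 origin offset along tool x 3.7
TCP target [607.1  31.1] units [ 5.32 13.14] turn 4.07
```

```bash

python3 -m pendant '[[[0.38,0.94,0],[0,0,0.29],-1],[[0.38,0.94,0],[0,0,0.29],-1],[[0.38,0.94,0],[0,0,0.29],-1],[[0.38,0.94,0],[0,0,0.29],-1],[[0.38,0.94,0],[0,0,0.29],-1],[[0.38,0.94,0],[0,0,0.29],-1],[[0.38,0.94,0],[0,0,0.29],-1],[[0.38,0.94,0],[0,0,0.29],-1],[[0.38,0.94,0],[0,0,0.29],-1],[[0.38,0.94,0],[0,0,0.29],-1]]'
python3 -m pendant '[[[0.38,0.94,0],[0,0,0.29],-1],[[0.38,0.94,0],[0,0,0.29],-1],[[0.38,0.94,0],[0,0,0.29],-1],[[0.38,0.94,0],[0,0,0.29],-1],[[0,0,0],[0,0,0],-1],[[0,0,0],[0,0,0],-1],[[0,0,0],[0,0,0],-1],[[0,0,0],[0,0,0],-1],[[0,0,0],[0,0,0],-1],[[0,0,0],[0,0,0],-1]]'
python3 w.py w3; python3 - <<'E'
from plant import bot;import cv2
cv2.imwrite("pics/t3.png",cv2.resize(bot.capture("top")[130:240,225:365],None,fx=5.4,fy=5.4,interpolation=cv2.INTER_CUBIC))
E
```

```text
time: 3.53
tool_pos: [560.4, -78.6, 132.3]
tcp_rot: [-3.141, 0.003, -0.113]
contact_force: [-0.4, -0.0, -0.8]
grip_width: 13.7
finger_force: 30.0
time: 4.37
tool_pos: [606.2, 31.5, 133.6]
tcp_rot: [3.141, 0.0, 0.022]
contact_force: [1.2, 0.1, 0.3]
grip_width: 13.7
finger_force: 30.0
4.3667 [606.2  31.5 133.6] [3.141 0.    0.022] cam [674.  33. 275.]
```

View pics/w3.png

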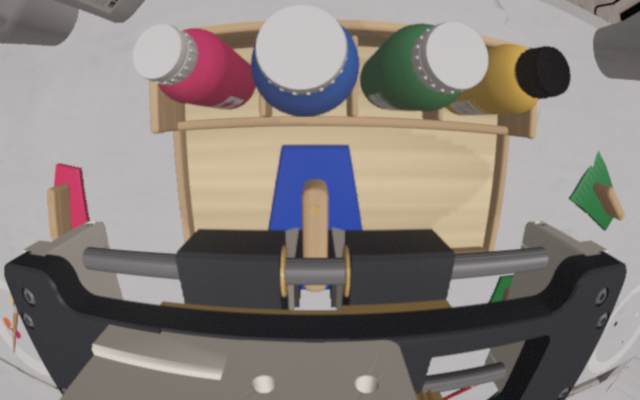

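```bash
python3 - <<'E'
import cv2
a=cv2.imread("pics/w3.png")[95:235]
import numpy as np
b=np.hstack([a[:,140:260],a[:,420:540]])
cv2.imwrite("pics/w3c.png",cv2.resize(b,None,fx=3.33,fy=4,interpolation=cv2.INTER_CUBIC))
E
```

```text
(no output)
```

View pics/w3c.png

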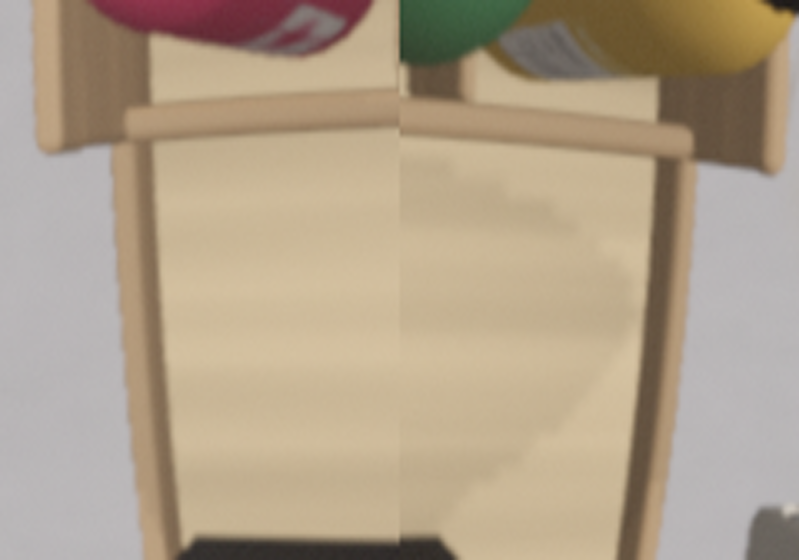

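```bash
python3 - <<'E'
from plant import bot; from h import *
p=bot.camera_params("wrist")
def inv(u,v,z): return least_squares(lambda q:proj(p,[[q[0],q[1],z]],True)[0]-(u,v),[610,10]).x
pts=[(187.1,155,'y',146,8),(193.5,220,'y',146,8),(495.1,155,'y',-146,8),(486.1,220,'y',-146,8),(185,130.5,'x',58,30),(501,134.5,'x',58,30),(260,127,'x',58,30),(420,128.5,'x',58,30)]
def f(q):
    r=[]
    for u,v,k,t,z in pts:
        w=inv(u,v,z)-q[:2];c,s=np.cos(q[2]),np.sin(q[2])
        r.append((c*w[0]+s*w[1] if k=='x' else -s*w[0]+c*w[1])-t)
    return r
r=least_squares(f,[611,-2,.025]);print(r.x,r.fun.round(1))
print(tf([(0,y,8) for y in(102,34,-34,-102)],*r.x).round(1))
E
```

```text
[6.09916975e+02 2.35571064e+00 2.48612783e-02] [ 0.3  0.  -0.8  0.5 -0.1  0.1 -0.1  0.1]
[[607.4 104.3   8. ]
 [609.1  36.3   8. ]
 [610.8 -31.6   8. ]
 [612.5 -99.6   8. ]]
```

```bash

python3 -m pendant '[[[0,0.17,0],[0,0,0],-1],[[0,0,-0.4],[0,0,0],-1],[[0,0,-0.5],[0,0,0],-1],[[0,0,-0.5],[0,0,0],-1],[[0,0,-0.4],[0,0,0],-1],[[0,0,-0.1],[0,0,0],-1],[[0,0,0],[0,0,0],-1],[[0,0,0],[0,0,0],-1],[[0,0,0],[0,0,0],-1],[[0,0,0],[0,0,0],-1]]'
python3 w.py w4; python3 - <<'E'
import cv2
a=cv2.imread("pics/w4.png")[60:240,120:560]
cv2.imwrite("pics/w4c.png",cv2.resize(a,(792,540),interpolation=cv2.INTER_CUBIC))
E
```

```text
time: 5.3
tool_pos: [607.1, 37.6, 77.7]
tcp_rot: [3.141, -0.002, 0.024]
contact_force: [0.1, -0.9, -0.1]
grip_width: 13.3
finger_force: 30.0
5.3 [607.1  37.6  77.7] [ 3.141e+00 -2.000e-03  2.400e-02] cam [675.  39. 219.]
```

View pics/w4c.png

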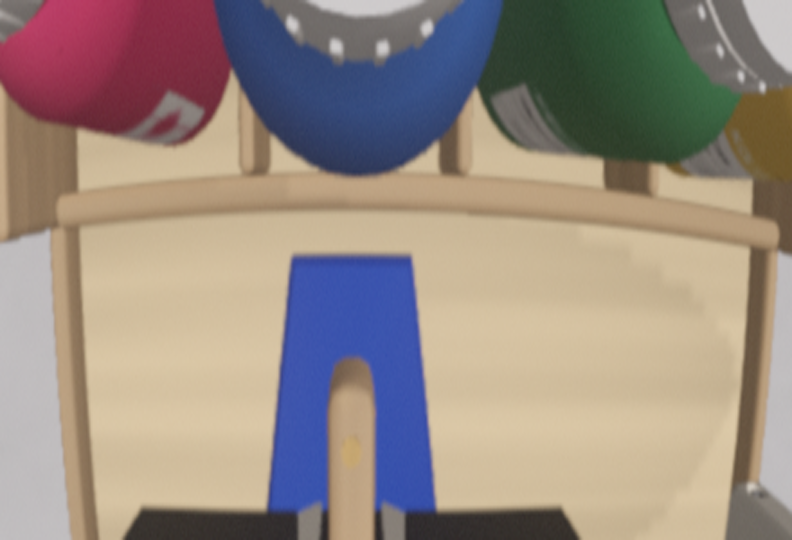

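Blue spreader's centreline is at crop u≈352. The neighbouring dividers are at 254 and 456 (mean 355), so it is nearly in line. I'll check that numerically.

```bash
cat > inv.py <<'E'
from plant import bot; from h import *
def run(pts,ang=.0249):
    p=bot.camera_params("wrist"); t=bot.get_obs()["tool_pos"]
    c,s=np.cos(ang),np.sin(ang)
    for n,u,v,z in pts:
        w=least_squares(lambda q:proj(p,[[q[0],q[1],z]],True)[0]-(u,v),t[:2]+9).x-t[:2]
        print(n,"rel TCP in caddy axes",(c*w[0]+s*w[1]).round(1),(-s*w[0]+c*w[1]).round(1))
E
python3 - <<'E'
from inv import run
C=lambda u,v:(120+u/1.8,60+v/3)
run([("L",*C(85,350),8),("R",*C(743,350),8),("blL",*C(291,258),58.5),("blR",*C(411,258),58.5),("rim",*C(350,209),30),("d+",*C(254,172),42),("d0",*C(456,172),42)])
E
```

```text
L rel TCP in caddy axes 28.2 110.5
R rel TCP in caddy axes 29.9 -182.1
blL rel TCP in caddy axes 52.9 16.9
blR rel TCP in caddy axes 52.9 -17.8
rim rel TCP in caddy axes 60.2 -0.1
d+ rel TCP in caddy axes 68.2 30.3
d0 rel TCP in caddy axes 68.3 -33.8
```

```bash

python3 -m pendant '[[[-0.02,-0.04,-0.2],[0,0,0],-1],[[0,0,-0.35],[0,0,0],-1],[[0,0,-0.35],[0,0,0],-1],[[0,0,-0.25],[0,0,0],-1],[[0,0,-0.1],[0,0,0],-1],[[0,0,0],[0,0,0],-1],[[0,0,0],[0,0,0],-1],[[0,0,0],[0,0,0],-1],[[0,0,0],[0,0,0],-1],[[0,0,0],[0,0,0],-1]]'
```

```text
time: 6.18
tool_pos: [609.8, 36.3, 43.7]
tcp_rot: [3.141, -0.011, 0.024]
contact_force: [-0.3, 0.6, 27.3]
grip_width: 13.9
finger_force: 30.0
```

```bash
python3 w.py w5; python3 - <<'E'
import cv2,numpy as np
from plant import bot
a=cv2.imread("pics/w5.png")[80:320,150:530]; b=bot.capture("scene"); cv2.imwrite("pics/s5.png",b)
a=cv2.resize(a,(760,300)); b=cv2.resize(b[150:260,220:400],(491,300),interpolation=cv2.INTER_CUBIC)
b=cv2.copyMakeBorder(b,0,0,0,760-491,cv2.BORDER_CONSTANT)
cv2.imwrite("pics/v5.png",np.vstack([a,b]))
E
```

```text
6.1833 [609.8  36.3  43.7] [ 3.141 -0.011  0.024] cam [676.  38. 186.]
```

View pics/v5.png

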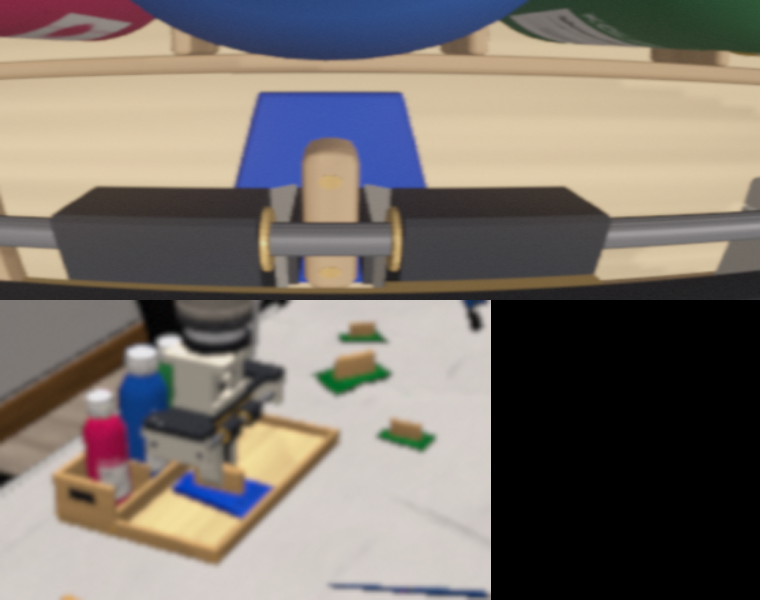

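```bash
python3 - <<'E'
from plant import bot; from h import *
p=bot.camera_params("wrist");M=p["camera_from_world"];f=200/np.tan(np.radians(p["fovy"])/2);print("f",f,p["cx"],p["cy"])
for n in("w2","w3","w4","w5"):
    m=mask(cv2.imread(f"pics/{n}.png"),"blue"); print(n)
    for v in range(140,185,4):
        u=np.where(m[v,240:400])[0]+240
        if len(u)>20: print(v,u.min(),u.max(),len(u),end=' | ')
    print("first full row",[v for v in range(135,200) if m[v,305:325].sum()>255*15][:1])
# what width & row is expected for hand heights
t=np.array(bot.get_obs()["tool_pos"])
from scipy.spatial.transform import Rotation as Ro
R=Ro.from_euler("xyz",bot.get_obs()["tcp_rot"]).as_matrix()
for dx in(47,50,53):
  for dz in(14,17,20,23,26):
    P=np.array([t+R@[dx,20,dz],t+R@[dx,-20,dz]]);q=proj(p,P,True);print(dx,dz,q.round(1).tolist())
E
```

```text
f 309.70691628693146 314.7716821901111 198.4703715340065
w2
148 282 347 66 | 152 281 349 69 | 156 281 349 69 | 160 280 350 71 | 164 280 350 71 | 168 279 351 73 | 172 278 351 74 | 176 277 352 76 | 180 277 353 60 | 184 276 354 57 | first full row [146]
w3
148 282 347 66 | 152 282 348 67 | 156 281 349 69 | 160 280 350 71 | 164 280 350 71 | 168 279 351 73 | 172 279 352 74 | 176 278 352 75 | 180 277 353 60 | 184 276 353 55 | first full row [146]
w4
148 282 347 66 | 152 281 348 68 | 156 281 349 69 | 160 280 350 71 | 164 280 350 71 | 168 279 351 73 | 172 279 352 74 | 176 278 352 75 | 180 277 353 61 | 184 276 353 55 | first full row [146]
w5
156 280 350 71 | 160 279 350 72 | 164 279 351 73 | 168 278 352 75 | 172 277 352 76 | 176 276 353 78 | 180 276 353 78 | 184 275 354 80 | first full row [154]
47 14 [[353.7, 158.6], [275.0, 158.5]]
47 17 [[353.0, 157.8], [275.7, 157.7]]
47 20 [[352.3, 157.0], [276.4, 157.0]]
47 23 [[351.7, 156.3], [277.1, 156.3]]
47 26 [[351.0, 155.6], [277.7, 155.6]]
50 14 [[353.8, 152.7], [274.9, 152.7]]
50 17 [[353.1, 152.0], [275.6, 152.0]]
50 20 [[352.4, 151.4], [276.3, 151.4]]
50 23 [[351.8, 150.8], [277.0, 150.7]]
50 26 [[351.1, 150.2], [277.6, 150.1]]
53 14 [[354.0, 146.8], [274.7, 146.8]]
53 17 [[353.2, 146.3], [275.5, 146.2]]
53 20 [[352.6, 145.7], [276.2, 145.7]]
53 23 [[351.9, 145.2], [276.9, 145.2]]
53 26 [[351.2, 144.7], [277.5, 144.7]]
```

The evidence points to a late grip: I lifted before the fingers had fully closed, so they held the grip near its top. The spreader now sits on the bay floor and slid up in the jaws. I'll release it and check from above.

```bash

python3 -m pendant '[[[0,0,0.1],[0,0,0],-1],[[0,0,0],[0,0,0],-0.3],[[0,0,0],[0,0,0],-0.3],[[0,0,0],[0,0,0],-0.3],[[0,0,0],[0,0,0],-0.3],[[0,0,0],[0,0,0],-0.3],[[0,0,0.5],[0,0,0],-0.3],[[0,0,0.9],[0,0,0],-0.3],[[0,0,0.9],[0,0,0],-0.3],[[0,0,0.9],[0,0,0],-0.3]]'
python3 -m pendant '[[[0,-0.5,0.9],[0,0,0],0],[[0,-0.9,0.9],[0,0,0],0],[[0,-0.9,0],[0,0,0],0],[[0,-0.9,0],[0,0,0],0],[[0,-0.9,0],[0,0,0],0],[[0,-0.9,0],[0,0,0.5],0],[[0,-0.9,0],[0,0,1],0],[[0,-0.9,0],[0,0,1],0],[[0,-0.9,0],[0,0,1],0],[[0,0,0],[0,0,0],0]]'
python3 w.py w6 green 616 -335 .928 0
python3 - <<'E'
from plant import bot; from h import *
im=bot.capture("top");cv2.imwrite("pics/t6.png",im)
m=mask(im,"blue"); o=cv2.connectedComponentsWithStats(m)
print([(o[3][i].round(),o[2][i,4]) for i in range(1,o[0]) if o[2][i,4]>60])
E
```

```text
time: 7.12
tool_pos: [605.5, 36.4, 138.5]
tcp_rot: [-3.142, 0.002, 0.024]
contact_force: [0.1, -0.3, -0.3]
grip_width: 32.0
finger_force: 0.0
time: 7.95
tool_pos: [605.3, -199.6, 191.4]
tcp_rot: [3.14, 0.001, 0.447]
contact_force: [-0.2, 0.6, -0.4]
grip_width: 45.9
finger_force: 0.0
7.95 [ 605.3 -199.6  191.4] [3.14e+00 1.00e-03 4.47e-01] cam [ 666. -170.  333.]
uv [423. 222.] fit [ 610.376 -336.555    0.934    0.685]
shift units [ 0.17 -4.57] turn(mod pi) units 4.06
[(array([294., 157.]), np.int32(220)), (array([549., 175.]), np.int32(511)), (array([283., 183.]), np.int32(65)), (array([546., 235.]), np.int32(228)), (array([500., 238.]), np.int32(67)), (array([  3., 376.]), np.int32(70))]
```

```bash

python3 -m pendant '[[[0,-0.9,0.3],[0,0,0.67],0],[[0,-0.9,0.3],[0,0,0.67],0],[[0,-0.9,0.3],[0,0,0.67],0],[[0,-0.9,0.3],[0,0,0.67],0],[[0,-0.9,0.3],[0,0,0.67],0],[[-0.25,-0.8,0.2],[0,0,0.65],0],[[0,0,0],[0,0,0],0],[[0,0,0],[0,0,0],0],[[0,0,0],[0,0,0],0],[[0,0,0],[0,0,0],0]]'
python3 w.py w7 green 616 -335 .928 0
python3 - <<'E'
import cv2,numpy as np
a=cv2.imread("pics/w7.png")[0:230]
b=cv2.resize(cv2.imread("pics/t6.png")[140:230,240:360],(480,360),interpolation=cv2.INTER_CUBIC)
b=cv2.copyMakeBorder(b,0,0,0,160,cv2.BORDER_CONSTANT)
cv2.imwrite("pics/v7.png",np.vstack([a,b]))
E
```

```text
time: 8.88
tool_pos: [598.8, -351.7, 242.7]
tcp_rot: [-3.141, -0.0, 0.925]
contact_force: [-0.3, 0.2, 0.0]
grip_width: 45.9
finger_force: 0.0
8.8833 [ 598.8 -351.7  242.7] [-3.141 -0.     0.925] cam [ 639. -297.  384.]
uv [319. 154.] fit [ 6.11590e+02 -3.34881e+02  9.50000e-01  1.17000e-01]
shift units [0.42 0.56] turn(mod pi) units 0.21
```

View pics/v7.png

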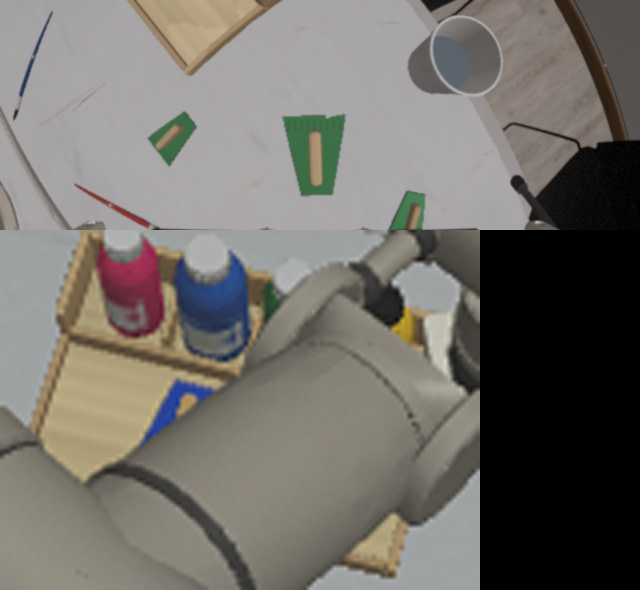

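Green is at (315,155) in the wrist view, with its wide end away from me. Blue is partly visible in the bay and looks right. I'll grasp green with a longer close.

```bash

python3 -m pendant '[[[0.44,0.56,-0.5],[0,0,0.1],0],[[0,0,-0.92],[0,0,0],0],[[0,0,-0.92],[0,0,0],0],[[0,0,-0.92],[0,0,0],0],[[0,0,-0.92],[0,0,0],0],[[0,0,-0.92],[0,0,0],0],[[0,0,-0.92],[0,0,0],0],[[0,0,-0.7],[0,0,0],0],[[0,0,-0.35],[0,0,0],0],[[0,0,0],[0,0,0],-1]]'
python3 -m pendant '[[[0,0,0],[0,0,0],-1],[[0,0,0],[0,0,0],-1],[[0,0,0],[0,0,0],-1],[[0,0,0],[0,0,0],-1],[[0,0,0],[0,0,0],-1],[[0,0,0],[0,0,0],-1],[[0,0,0],[0,0,0],-1],[[0,0,0],[0,0,0],-1],[[0,0,0],[0,0,0],-1],[[0,0,0],[0,0,0],-1]]'
python3 -m pendant '[[[0,0,0.3],[0,0,0],-1],[[0,0,0.8],[0,0,0],-1],[[0,0,0.9],[0,0,0],-1],[[0,0,0.9],[0,0,0],-1],[[0,0,0.5],[0,0,0],-1],[[0,0,0],[0,0,0],-1],[[0,0,0],[0,0,0],-1],[[0,0,0],[0,0,0],-1],[[0,0,0],[0,0,0],-1],[[0,0,0],[0,0,0],-1]]'
python3 w.py w8
cat > edge.py <<'E'
import sys; from h import *
m=mask(cv2.imread(f"pics/{sys.argv[1]}.png"),sys.argv[2]); v0,v1=int(sys.argv[3]),int(sys.argv[4])
for v in range(v0,v1,4):
    u=np.where(m[v,240:400])[0]+240
    if len(u)>20: print(v,u.min(),u.max(),end=' | ')
print("first row",[v for v in range(v0,v1) if m[v,290:340].sum()>255*35][:1])
E
python3 edge.py w8 green 120 190
```

```text
time: 9.77
tool_pos: [611.3, -335.2, 29.3]
tcp_rot: [-3.139, -0.0, 0.937]
contact_force: [0.4, -0.9, 0.1]
grip_width: 42.8
finger_force: 0.0
time: 10.6
tool_pos: [611.8, -336.9, 31.8]
tcp_rot: [3.141, -0.0, 0.936]
contact_force: [-1.2, 2.7, 5.4]
grip_width: 13.8
finger_force: 29.9
time: 11.43
tool_pos: [610.9, -336.4, 131.1]
tcp_rot: [-3.138, 0.0, 0.936]
contact_force: [-0.4, -0.4, 0.0]
grip_width: 13.8
finger_force: 29.9
11.4333 [ 610.9 -336.4  131.1] [-3.138  0.     0.936] cam [ 651. -281.  273.]
148 286 356 | 152 247 381 | 156 248 380 | 160 249 379 | 164 249 379 | 168 250 378 | 172 251 377 | 176 251 377 | 180 252 376 | 184 253 376 | 188 254 375 | first row [148]
```

```bash
python3 hand.py 314 150 1 31.8 610.8 -31.6 0.025
```

```text
tool-frame edge 50.3 1.7 origin offset along tool x 0.3
TCP target [610.5 -31.6] units [-0.02 10.16] turn -7.59
```

```bash

python3 -m pendant '[[[0,0.92,0],[0,0,-0.69],-1],[[0,0.92,0],[0,0,-0.69],-1],[[0,0.92,0],[0,0,-0.69],-1],[[0,0.92,0],[0,0,-0.69],-1],[[0,0.92,0],[0,0,-0.69],-1],[[0,0.92,0],[0,0,-0.69],-1],[[0,0.92,0],[0,0,-0.69],-1],[[0,0.92,0],[0,0,-0.69],-1],[[0,0.92,0],[0,0,-0.69],-1],[[0,0.92,0],[0,0,-0.69],-1]]'
python3 -m pendant '[[[0,0.92,0],[0,0,-0.69],-1],[[0,0,-0.5],[0,0,0],-1],[[0,0,-0.7],[0,0,0],-1],[[0,0,-0.5],[0,0,0],-1],[[0,0,-0.1],[0,0,0],-1],[[0,0,0],[0,0,0],-1],[[0,0,0],[0,0,0],-1],[[0,0,0],[0,0,0],-1],[[0,0,0],[0,0,0],-1],[[0,0,0],[0,0,0],-1]]'
python3 w.py w9; python3 edge.py w9 green 130 190
python3 - <<'E'
import cv2
a=cv2.imread("pics/w9.png")[60:240,120:560]
cv2.imwrite("pics/w9c.png",cv2.resize(a,(792,540),interpolation=cv2.INTER_CUBIC))
E
```

```text
time: 12.32
tool_pos: [611.2, -59.4, 132.5]
tcp_rot: [-3.141, 0.001, 0.104]
contact_force: [0.5, -0.1, -1.1]
grip_width: 14.3
finger_force: 29.9
time: 13.15
tool_pos: [612.0, -33.4, 80.0]
tcp_rot: [3.141, -0.002, 0.025]
contact_force: [-1.0, -0.4, -1.4]
grip_width: 13.9
finger_force: 29.9
13.15 [612.  -33.4  80. ] [ 3.141e+00 -2.000e-03  2.500e-02] cam [680. -32. 222.]
150 247 366 | 154 247 372 | 158 248 378 | 162 249 367 | 166 250 367 | 170 250 377 | 174 251 377 | 178 252 375 | 182 252 375 | 186 252 375 | first row [149]
```

View pics/w9c.png

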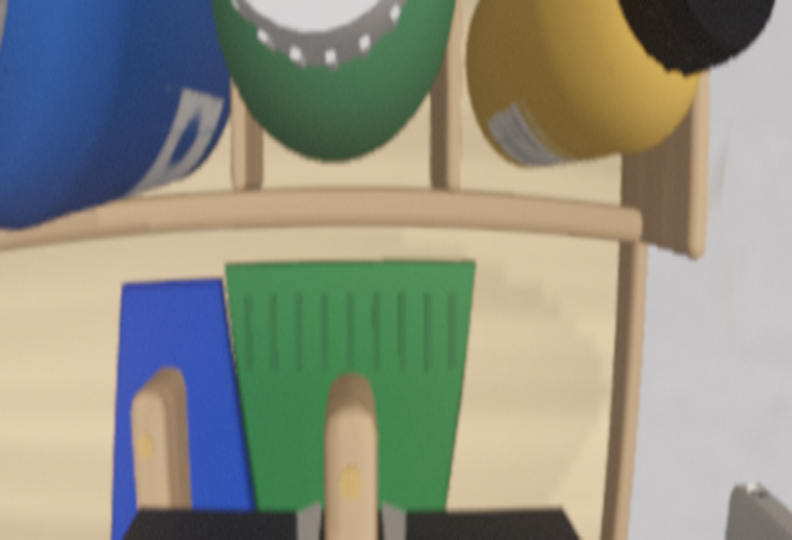

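Blue lies flat in the bay with its narrow end to the bottles, narrow edge at crop (122–222,282). Green hangs above its place with its wide edge at (227–475,263). I'll check the alignment numerically.

```bash
python3 - <<'E'
from inv import run
C=lambda u,v:(120+u/1.8,60+v/3)
run([("R",*C(611,400),8),("blueL",*C(122,284),18),("blueR",*C(222,281),18),("gL",*C(227,265),52.2),("gR",*C(475,262),52.2),("rim",*C(350,226),30),("d0",*C(247,188),42),("d-",*C(445,188),42)])
E
```

```text
R rel TCP in caddy axes 14.7 -111.1
blueL rel TCP in caddy axes 44.8 88.4
blueR rel TCP in caddy axes 44.3 47.7
gL rel TCP in caddy axes 51.2 37.9
gR rel TCP in caddy axes 51.8 -38.6
rim rel TCP in caddy axes 56.6 -0.0
d0 rel TCP in caddy axes 65.2 33.2
d- rel TCP in caddy axes 65.1 -30.6
```

```bash

python3 -m pendant '[[[-0.09,0.04,-0.2],[0,0,0],-1],[[0,0,-0.35],[0,0,0],-1],[[0,0,-0.35],[0,0,0],-1],[[0,0,-0.25],[0,0,0],-1],[[0,0,-0.15],[0,0,0],-1],[[0,0,-0.05],[0,0,0],-1],[[0,0,0],[0,0,0],-1],[[0,0,0],[0,0,0],-1],[[0,0,0],[0,0,0],-1],[[0,0,0],[0,0,0],-1]]'
python3 -m pendant '[[[0,0,0],[0,0,0],-0.3],[[0,0,0],[0,0,0],-0.3],[[0,0,0],[0,0,0],-0.3],[[0,0,0],[0,0,0],-0.3],[[0,0,0],[0,0,0],-0.3],[[0,0,0],[0,0,0],-0.3],[[0,0,0.5],[0,0,0],-0.3],[[0,0,0.9],[0,0,0],-0.3],[[0,0,0.9],[0,0,0],-0.3],[[0,0,0.9],[0,0,0],-0.3]]'
```

```text
time: 14.03
tool_pos: [608.2, -31.8, 39.2]
tcp_rot: [-3.141, 0.002, 0.026]
contact_force: [-6.5, 0.8, 11.8]
grip_width: 13.7
finger_force: 30.0
time: 14.87
tool_pos: [608.6, -32.0, 135.3]
tcp_rot: [-3.141, 0.001, 0.025]
contact_force: [0.1, -0.4, 0.8]
grip_width: 31.9
finger_force: 0.0
```

```bash

python3 -m pendant '[[[-0.4,0.9,0.24],[0,0,0.355],0],[[-0.4,0.9,0.24],[0,0,0.355],0],[[-0.4,0.9,0.24],[0,0,0.355],0],[[-0.4,0.9,0.24],[0,0,0.355],0],[[-0.4,0.9,0.24],[0,0,0.355],0],[[-0.4,0.9,0.24],[0,0,0.355],0],[[-0.4,0.9,0.24],[0,0,0.355],0],[[-0.4,0.9,0.24],[0,0,0.355],0],[[-0.4,0.9,0.24],[0,0,0.355],0],[[-0.4,0.9,0.24],[0,0,0.355],0]]'
python3 -m pendant '[[[-0.4,0.9,0.24],[0,0,0.355],0],[[-0.4,0.9,0.24],[0,0,0.355],0],[[-0.4,0.9,0.24],[0,0,0.355],0],[[-0.4,0.9,0.24],[0,0,0.355],0],[[-0.4,0.9,0.24],[0,0,0.355],0],[[0,0,0],[0,0,0],0],[[0,0,0],[0,0,0],0],[[0,0,0],[0,0,0],0],[[0,0,0],[0,0,0],0],[[0,0,0],[0,0,0],0]]'
python3 w.py w10 yellow 454.5 388.6 -2.477 0
```

```text
time: 15.7
tool_pos: [488.1, 239.2, 206.9]
tcp_rot: [3.142, -0.0, 0.453]
contact_force: [0.1, 0.6, 1.0]
grip_width: 45.9
finger_force: 0.0
time: 16.53
tool_pos: [429.4, 371.9, 242.2]
tcp_rot: [3.141, 0.001, 0.662]
contact_force: [-0.2, -0.0, 0.4]
grip_width: 45.8
finger_force: 0.0
16.5333 [429.4 371.9 242.2] [3.141e+00 1.000e-03 6.620e-01] cam [482. 414. 384.]
uv [317. 148.] fit [ 4.50574e+02  3.88913e+02 -2.48100e+00  3.60000e-02]
shift units [0.71 0.57] turn(mod pi) units -0.01
```

Good fit. Grasp yellow at (452,388.7).

```bash

python3 -m pendant '[[[0.75,0.57,-0.5],[0,0,0],0],[[0,0,-0.92],[0,0,0],0],[[0,0,-0.92],[0,0,0],0],[[0,0,-0.92],[0,0,0],0],[[0,0,-0.92],[0,0,0],0],[[0,0,-0.92],[0,0,0],0],[[0,0,-0.92],[0,0,0],0],[[0,0,-0.7],[0,0,0],0],[[0,0,-0.35],[0,0,0],0],[[0,0,0],[0,0,0],-1]]'
python3 -m pendant '[[[0,0,0],[0,0,0],-1],[[0,0,0],[0,0,0],-1],[[0,0,0],[0,0,0],-1],[[0,0,0],[0,0,0],-1],[[0,0,0],[0,0,0],-1],[[0,0,0],[0,0,0],-1],[[0,0,0],[0,0,0],-1],[[0,0,0],[0,0,0],-1],[[0,0,0],[0,0,0],-1],[[0,0,0],[0,0,0],-1]]'
python3 -m pendant '[[[0,0,0.3],[0,0,0],-1],[[0,0,0.8],[0,0,0],-1],[[0,0,0.9],[0,0,0],-1],[[0,0,0.9],[0,0,0],-1],[[0,0,0.5],[0,0,0],-1],[[0,0,0],[0,0,0],-1],[[0,0,0],[0,0,0],-1],[[0,0,0],[0,0,0],-1],[[0,0,0],[0,0,0],-1],[[0,0,0],[0,0,0],-1]]'
python3 w.py w11;python3 edge.py w11 yellow 120 190
```

```text
time: 17.42
tool_pos: [451.1, 389.0, 28.9]
tcp_rot: [-3.142, 0.003, 0.663]
contact_force: [1.1, -0.1, -0.5]
grip_width: 42.7
finger_force: 0.0
time: 18.25
tool_pos: [451.7, 390.2, 31.1]
tcp_rot: [3.141, -0.001, 0.664]
contact_force: [-0.5, -1.8, 5.6]
grip_width: 14.0
finger_force: 30.0
time: 19.08
tool_pos: [450.7, 389.7, 130.9]
tcp_rot: [-3.141, 0.003, 0.664]
contact_force: [0.2, 0.3, -1.2]
grip_width: 13.9
finger_force: 30.0
19.0833 [450.7 389.7 130.9] [-3.141e+00  3.000e-03  6.640e-01] cam [504. 432. 272.]
160 279 351 | 164 278 352 | 168 278 352 | 172 277 353 | 176 276 354 | 180 275 355 | 184 275 355 | 188 274 356 | first row [158]
```

```bash
python3 hand.py 315 157 -1 31.3 612.5 -99.6 0.025
```

```text
tool-frame edge 46.9 0.7 origin offset along tool x -3.1
TCP target [615.6 -99.5] units [  5.49 -16.31] turn -5.33
```

```bash

python3 -m pendant '[[[0.3,-0.9,0],[0,0,-0.3],-1],[[0.3,-0.9,0],[0,0,-0.3],-1],[[0.3,-0.9,0],[0,0,-0.3],-1],[[0.3,-0.9,0],[0,0,-0.3],-1],[[0.3,-0.9,0],[0,0,-0.3],-1],[[0.3,-0.9,0],[0,0,-0.3],-1],[[0.3,-0.9,0],[0,0,-0.3],-1],[[0.3,-0.9,0],[0,0,-0.3],-1],[[0.3,-0.9,0],[0,0,-0.3],-1],[[0.3,-0.9,0],[0,0,-0.3],-1]]'
python3 -m pendant '[[[0.3,-0.9,0],[0,0,-0.3],-1],[[0.3,-0.9,0],[0,0,-0.3],-1],[[0.3,-0.9,0],[0,0,-0.3],-1],[[0.3,-0.9,0],[0,0,-0.3],-1],[[0.3,-0.9,0],[0,0,-0.3],-1],[[0.3,-0.9,0],[0,0,-0.3],-1],[[0.3,-0.9,0],[0,0,-0.3],-1],[[0.3,-0.9,0],[0,0,-0.23],-1],[[0,-0.1,0],[0,0,0],-1],[[0,0,0],[0,0,0],-1]]'
python3 -m pendant '[[[0,0,-0.5],[0,0,0],-1],[[0,0,-0.7],[0,0,0],-1],[[0,0,-0.5],[0,0,0],-1],[[0,0,-0.1],[0,0,0],-1],[[0,0,0],[0,0,0],-1],[[0,0,0],[0,0,0],-1],[[0,0,0],[0,0,0],-1],[[0,0,0],[0,0,0],-1],[[0,0,0],[0,0,0],-1],[[0,0,0],[0,0,0],-1]]'
python3 w.py w12; python3 edge.py w12 yellow 120 190
python3 - <<'E'
import cv2
a=cv2.imread("pics/w12.png")[60:240,120:560]
cv2.imwrite("pics/w12c.png",cv2.resize(a,(792,540),interpolation=cv2.INTER_CUBIC))
E
```

```text
time: 19.97
tool_pos: [541.4, 118.7, 131.9]
tcp_rot: [-3.141, 0.001, 0.302]
contact_force: [0.1, 0.2, -0.4]
grip_width: 14.0
finger_force: 30.0
time: 20.8
tool_pos: [613.2, -100.6, 131.5]
tcp_rot: [-3.141, 0.001, 0.022]
contact_force: [-0.6, -0.2, -1.3]
grip_width: 14.1
finger_force: 30.0
time: 21.63
tool_pos: [613.7, -98.9, 79.1]
tcp_rot: [3.141, -0.001, 0.025]
contact_force: [0.8, -0.3, -1.6]
grip_width: 14.0
finger_force: 30.0
21.6333 [613.7 -98.9  79.1] [ 3.141e+00 -1.000e-03  2.500e-02] cam [681. -98. 221.]
156 278 351 | 160 278 352 | 164 277 353 | 168 276 354 | 172 275 354 | 176 275 355 | 180 274 356 | 184 273 356 | 188 273 357 | first row [156]
```

View pics/w12c.png

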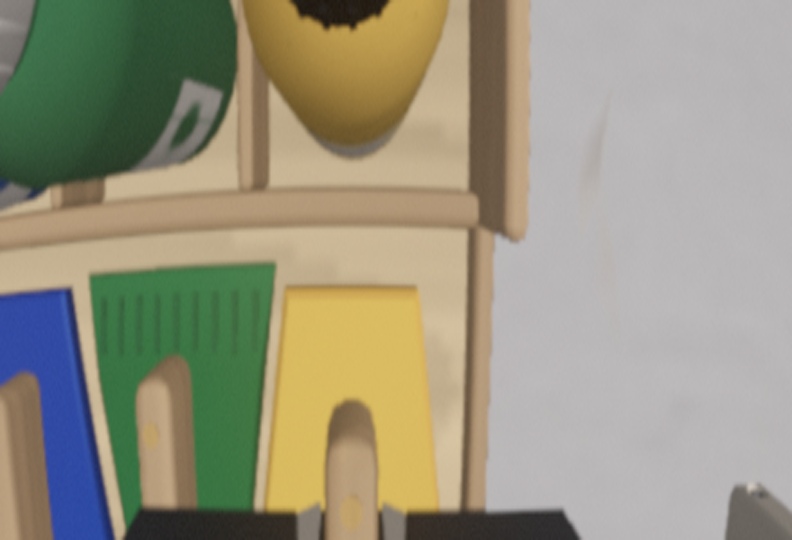

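Green lies flat with its wide edge at crop (92–274,268). Yellow hangs above its place with its narrow edge at (286–417,288), and the right wall's floor line is at u≈466.

```bash
python3 - <<'E'
from inv import run
C=lambda u,v:(120+u/1.8,60+v/3)
run([("R",*C(467,260),8),("R2",*C(463,450),8),("greenL",*C(92,277),12),("greenR",*C(274,264),12),("yL",*C(286,289),58),("yR",*C(417,288),58),("rim",*C(350,225),30),("d-",*C(253,188),42),("green low R",*C(258,460),18)])
E
```

```text
R rel TCP in caddy axes 48.1 -45.3
R2 rel TCP in caddy axes 2.1 -45.7
greenL rel TCP in caddy axes 46.5 104.1
greenR rel TCP in caddy axes 47.3 28.6
yL rel TCP in caddy axes 47.3 18.7
yR rel TCP in caddy axes 47.4 -19.8
rim rel TCP in caddy axes 56.9 -0.1
d- rel TCP in caddy axes 65.1 31.0
green low R rel TCP in caddy axes 2.8 35.4
```

```bash

python3 -m pendant '[[[0.05,-0.05,-0.2],[0,0,0],-1],[[0,0,-0.35],[0,0,0],-1],[[0,0,-0.35],[0,0,0],-1],[[0,0,-0.25],[0,0,0],-1],[[0,0,-0.15],[0,0,0],-1],[[0,0,-0.05],[0,0,0],-1],[[0,0,0],[0,0,0],-1],[[0,0,0],[0,0,0],-1],[[0,0,0],[0,0,0],-1],[[0,0,0],[0,0,0],-1]]'
python3 -m pendant '[[[0,0,0],[0,0,0],-0.3],[[0,0,0],[0,0,0],-0.3],[[0,0,0],[0,0,0],-0.3],[[0,0,0],[0,0,0],-0.3],[[0,0,0],[0,0,0],-0.3],[[0,0,0],[0,0,0],-0.3],[[0,0,0.5],[0,0,0],-0.3],[[0,0,0.9],[0,0,0],-0.3],[[0,0,0.9],[0,0,0],-0.3],[[0,0,0.9],[0,0,0],-0.3]]'
```

```text
time: 22.52
tool_pos: [614.0, -100.2, 38.7]
tcp_rot: [-3.141, 0.002, 0.025]
contact_force: [-6.6, 1.3, 12.7]
grip_width: 13.7
finger_force: 30.0
time: 23.35
tool_pos: [614.6, -100.3, 134.7]
tcp_rot: [-3.141, 0.001, 0.025]
contact_force: [0.6, 0.9, -0.2]
grip_width: 32.4
finger_force: 0.0
```

```bash

python3 -m pendant '[[[-0.11,0.88,0.225],[0,0,-0.11],0],[[-0.11,0.88,0.225],[0,0,-0.11],0],[[-0.11,0.88,0.225],[0,0,-0.11],0],[[-0.11,0.88,0.225],[0,0,-0.11],0],[[-0.11,0.88,0.225],[0,0,-0.11],0],[[-0.11,0.88,0.225],[0,0,-0.11],0],[[-0.11,0.88,0.225],[0,0,-0.11],0],[[-0.11,0.88,0.225],[0,0,-0.11],0],[[-0.11,0.88,0.225],[0,0,-0.11],0],[[-0.11,0.88,0.225],[0,0,-0.11],0]]'
python3 -m pendant '[[[-0.11,0.88,0.225],[0,0,-0.11],0],[[-0.11,0.88,0.225],[0,0,-0.11],0],[[-0.11,0.88,0.225],[0,0,-0.11],0],[[-0.11,0.88,0.225],[0,0,-0.11],0],[[-0.11,0.88,0.225],[0,0,-0.11],0],[[-0.11,0.8,0.225],[0,0,-0.11],0],[[0,0,0],[0,0,0],0],[[0,0,0],[0,0,0],0],[[0,0,0],[0,0,0],0],[[0,0,0],[0,0,0],0]]'
python3 w.py w13 magenta 590.5 315.2 -3.319 0
```

```text
time: 24.18
tool_pos: [581.5, 164.9, 201.8]
tcp_rot: [3.142, 0.0, -0.108]
contact_force: [-0.3, 0.4, -0.1]
grip_width: 45.7
finger_force: 0.0
time: 25.02
tool_pos: [562.2, 318.4, 241.4]
tcp_rot: [3.141, 0.001, -0.188]
contact_force: [0.1, 0.1, 0.1]
grip_width: 45.9
finger_force: 0.0
25.0167 [562.2 318.4 241.4] [ 3.141e+00  1.000e-03 -1.880e-01] cam [629. 305. 383.]
uv [312. 149.] fit [ 5.85286e+02  3.16307e+02 -3.31300e+00  3.30000e-02]
shift units [ 0.77 -0.07] turn(mod pi) units 0.14
```

```bash

python3 -m pendant '[[[0.78,-0.07,-0.5],[0,0,0.13],0],[[0,0,-0.92],[0,0,0],0],[[0,0,-0.92],[0,0,0],0],[[0,0,-0.92],[0,0,0],0],[[0,0,-0.92],[0,0,0],0],[[0,0,-0.92],[0,0,0],0],[[0,0,-0.92],[0,0,0],0],[[0,0,-0.7],[0,0,0],0],[[0,0,-0.3],[0,0,0],0],[[0,0,0],[0,0,0],-1]]'
python3 -m pendant '[[[0,0,0],[0,0,0],-1],[[0,0,0],[0,0,0],-1],[[0,0,0],[0,0,0],-1],[[0,0,0],[0,0,0],-1],[[0,0,0],[0,0,0],-1],[[0,0,0],[0,0,0],-1],[[0,0,0],[0,0,0],-1],[[0,0,0],[0,0,0],-1],[[0,0,0],[0,0,0],-1],[[0,0,0],[0,0,0],-1]]'
python3 -m pendant '[[[0,0,0.3],[0,0,0],-1],[[0,0,0.8],[0,0,0],-1],[[0,0,0.9],[0,0,0],-1],[[0,0,0.9],[0,0,0],-1],[[0,0,0.5],[0,0,0],-1],[[0,0,0],[0,0,0],-1],[[0,0,0],[0,0,0],-1],[[0,0,0],[0,0,0],-1],[[0,0,0],[0,0,0],-1],[[0,0,0],[0,0,0],-1]]'
python3 w.py w14;python3 edge.py w14 magenta 120 190
```

```text
time: 25.9
tool_pos: [584.9, 316.2, 29.5]
tcp_rot: [3.14, 0.003, -0.172]
contact_force: [0.3, -0.2, 0.9]
grip_width: 42.2
finger_force: 0.0
time: 26.73
tool_pos: [585.9, 317.6, 32.3]
tcp_rot: [-3.141, -0.001, -0.171]
contact_force: [-1.5, -1.3, 5.4]
grip_width: 14.0
finger_force: 30.0
time: 27.57
tool_pos: [584.7, 317.2, 131.5]
tcp_rot: [3.14, 0.003, -0.171]
contact_force: [-0.1, -0.3, -0.6]
grip_width: 13.6
finger_force: 30.0
27.5667 [584.7 317.2 131.5] [ 3.14e+00  3.00e-03 -1.71e-01] cam [652. 305. 273.]
152 280 349 | 156 278 352 | 160 278 352 | 164 277 353 | 168 276 354 | 172 276 354 | 176 275 355 | 180 274 355 | 184 273 356 | 188 273 357 | first row [152]
```

```bash
python3 hand.py 315 151.5 -1 32 607.4 104.3 3.1666
```

```text
tool-frame edge 49.6 -0.7 origin offset along tool x -0.4
TCP target [607.  104.3] units [ 0.74 -7.1 ] turn 27.81
```

```bash

python3 -m pendant '[[[0,0,0],[0,0,0.96],-1],[[0,0,0],[0,0,0.96],-1],[[0,0,0],[0,0,0.96],-1],[[0,0,0],[0,0,0.96],-1],[[0,0,0],[0,0,0.96],-1],[[0,0,0],[0,0,0.96],-1],[[0,0,0],[0,0,0.96],-1],[[0,0,0],[0,0,0.96],-1],[[0,0,0],[0,0,0.96],-1],[[0,0,0],[0,0,0.96],-1]]'
python3 -m pendant '[[[0,0,0],[0,0,0.96],-1],[[0,0,0],[0,0,0.96],-1],[[0,0,0],[0,0,0.96],-1],[[0,0,0],[0,0,0.96],-1],[[0,0,0],[0,0,0.96],-1],[[0,0,0],[0,0,0.96],-1],[[0,0,0],[0,0,0.96],-1],[[0,0,0],[0,0,0.96],-1],[[0,0,0],[0,0,0.96],-1],[[0,0,0],[0,0,0.96],-1]]'
python3 -m pendant '[[[0.08,-0.71,0],[0,0,0.96],-1],[[0.08,-0.71,0],[0,0,0.96],-1],[[0.08,-0.71,0],[0,0,0.96],-1],[[0.07,-0.71,0],[0,0,0.96],-1],[[0.07,-0.71,0],[0,0,0.96],-1],[[0.07,-0.71,0],[0,0,0.96],-1],[[0.07,-0.71,0],[0,0,0.96],-1],[[0.07,-0.71,0],[0,0,0.96],-1],[[0.07,-0.71,0],[0,0,0.92],-1],[[0.07,-0.71,0],[0,0,0],-1]]'
python3 -m pendant '[[[0,0,-0.5],[0,0,0],-1],[[0,0,-0.7],[0,0,0],-1],[[0,0,-0.5],[0,0,0],-1],[[0,0,-0.1],[0,0,0],-1],[[0,0,0],[0,0,0],-1],[[0,0,0],[0,0,0],-1],[[0,0,0],[0,0,0],-1],[[0,0,0],[0,0,0],-1],[[0,0,0],[0,0,0],-1],[[0,0,0],[0,0,0],-1]]'
python3 w.py w15; python3 edge.py w15 magenta 120 190
python3 - <<'E'
import cv2
a=cv2.imread("pics/w15.png")[60:240,120:560]
cv2.imwrite("pics/w15c.png",cv2.resize(a,(792,540),interpolation=cv2.INTER_CUBIC))
E
```

```text
time: 28.45
tool_pos: [585.2, 317.4, 132.5]
tcp_rot: [-3.141, 0.001, 0.987]
contact_force: [0.9, 0.3, -1.2]
grip_width: 14.1
finger_force: 30.0
time: 29.28
tool_pos: [585.2, 317.4, 132.5]
tcp_rot: [-3.14, -0.0, 2.139]
contact_force: [-0.2, 0.3, -0.4]
grip_width: 13.6
finger_force: 30.0
time: 30.12
tool_pos: [607.2, 103.4, 132.7]
tcp_rot: [3.142, -0.001, -3.112]
contact_force: [0.4, -0.7, -0.1]
grip_width: 13.9
finger_force: 30.0
time: 30.95
tool_pos: [607.6, 104.6, 80.0]
tcp_rot: [3.141, 0.001, -3.118]
contact_force: [0.4, -1.0, -1.5]
grip_width: 14.0
finger_force: 30.0
30.95 [607.6 104.6  80. ] [ 3.141e+00  1.000e-03 -3.118e+00] cam [536. 103. 221.]
156 278 351 | 160 277 352 | 164 277 352 | 168 276 353 | 172 275 354 | 176 274 355 | 180 274 355 | 184 273 356 | 188 273 357 | first row [153]
```

View pics/w15c.png

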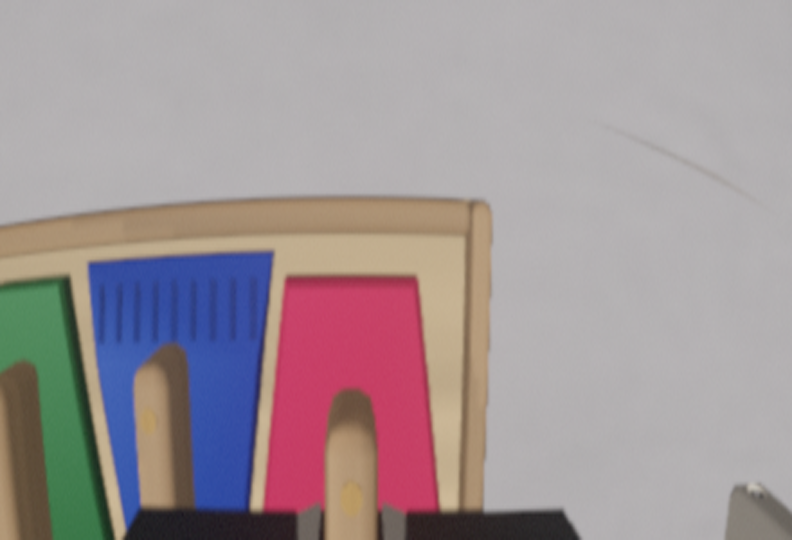

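Seen from the front, blue lies flat with its wide end to the front rim, edge at crop (90–272,258). Magenta's narrow edge is at (286–417,279), and the end wall's floor line is at u≈465.

```bash
python3 - <<'E'
from inv import run
C=lambda u,v:(120+u/1.8,60+v/3)
run([("Wall",*C(466,260),8),("Wall2",*C(461,450),8),("blueL",*C(90,264),12),("blueR",*C(272,253),12),("mL",*C(286,278),57.5),("mR",*C(417,278),57.5),("frontrim",*C(350,234),8)])
E
```

```text
Wall rel TCP in caddy axes -51.4 44.7
Wall2 rel TCP in caddy axes -5.3 44.6
blueL rel TCP in caddy axes -53.2 -105.5
blueR rel TCP in caddy axes -53.2 -29.8
mL rel TCP in caddy axes -52.6 -19.2
mR rel TCP in caddy axes -52.5 19.5
frontrim rel TCP in caddy axes -57.0 -0.3
```

```bash

python3 -m pendant '[[[0.06,0.02,-0.2],[0,0,0],-1],[[0,0,-0.35],[0,0,0],-1],[[0,0,-0.35],[0,0,0],-1],[[0,0,-0.25],[0,0,0],-1],[[0,0,-0.15],[0,0,0],-1],[[0,0,-0.05],[0,0,0],-1],[[0,0,0],[0,0,0],-1],[[0,0,0],[0,0,0],-1],[[0,0,0],[0,0,0],-1],[[0,0,0],[0,0,0],-1]]'
python3 -m pendant '[[[0,0,0],[0,0,0],-0.3],[[0,0,0],[0,0,0],-0.3],[[0,0,0],[0,0,0],-0.3],[[0,0,0],[0,0,0],-0.3],[[0,0,0],[0,0,0],-0.3],[[0,0,0],[0,0,0],-0.3],[[0,0,0.5],[0,0,0],-0.3],[[0,0,0.9],[0,0,0],-0.3],[[0,0,0.9],[0,0,0],-0.3],[[0,0,0.9],[0,0,0],-0.3]]'
python3 -m pendant '[[[-0.3,0.3,0.9],[0,0,0],-0.3],[[-0.3,0.3,0.9],[0,0,0],-0.3],[[-0.6,0.8,0.5],[0,0,0],0],[[-0.6,0.8,0.5],[0,0,0],0],[[-0.6,0.8,0.5],[0,0,0],0],[[-0.6,0.8,0.3],[0,0,0],0],[[-0.6,0.8,0],[0,0,0],0],[[-0.6,0.8,0],[0,0,0],0],[[-0.6,0.8,0],[0,0,0],0],[[-0.6,0.8,0],[0,0,0],0]]'
python3 -m pendant '[[[-0.6,0.8,0],[0,0,0],0],[[-0.6,0.8,0],[0,0,0],0],[[-0.6,0.8,0],[0,0,0],0],[[0,0.9,0],[0,0,0],0],[[0,0.9,0],[0,0,0],0],[[0,0,0],[0,0,0],0],[[0,0,0],[0,0,0],0],[[0,0,0],[0,0,0],0],[[0,0,0],[0,0,0],0],[[0,0,0],[0,0,0],0]]'
python3 - <<'E'
from plant import bot; from h import *
im=bot.capture("top");cv2.imwrite("pics/t16.png",im);p=bot.camera_params("top")
for c,x,y,a in(("magenta",607,104,.025),("blue",607,36,3.167),("green",609,-32,.025),("yellow",612,-100,3.167)):
    u,v=proj(p,[[x,y,13]])[0]; r=fit(im,p,c,u,v,[x,y,a],False,8); print(c,np.round([u,v],0),np.round(r,3),hullat(mask(im,c),u,v)[1])
E
```

```text
time: 31.83
tool_pos: [608.3, 105.0, 39.8]
tcp_rot: [-3.141, -0.002, -3.118]
contact_force: [-6.4, -1.1, 13.2]
grip_width: 14.0
finger_force: 30.0
time: 32.67
tool_pos: [608.9, 105.1, 135.5]
tcp_rot: [3.141, -0.001, -3.118]
contact_force: [1.1, 0.1, 0.5]
grip_width: 32.1
finger_force: 0.0
time: 33.5
tool_pos: [446.1, 316.1, 242.9]
tcp_rot: [3.141, 0.0, -3.118]
contact_force: [0.7, 0.7, -1.0]
grip_width: 45.8
finger_force: 0.0
time: 34.33
tool_pos: [393.5, 440.1, 243.0]
tcp_rot: [-3.141, 0.0, -3.12]
contact_force: [0.5, -0.1, -0.7]
grip_width: 45.8
finger_force: 0.0
magenta [264. 188.] [6.10488e+02 1.03851e+02 2.90000e-02 2.70000e-02] 437
blue [285. 194.] [6.09407e+02 3.46540e+01 3.15900e+00 3.00000e-02] 447
green [305. 199.] [ 6.13278e+02 -3.34100e+01  2.80000e-02  7.70000e-02] 388
yellow [327. 204.] [ 6.15159e+02 -1.01039e+02  3.16300e+00  4.40000e-02] 540
```

The top-view fits show all four lying flat (low residuals), 68–69 mm apart and alternating in direction. The arm is clear, so I'm handing in.

```bash
python3 -c "
from plant import bot
print(bot.close_job())"
```

```text
the job is handed in; nothing more can be done
None
```

The job is handed in, with no result shown: all four spreaders lie flat in the bay, grip up, head to tail (magenta and green wide end to the bottles, blue and yellow narrow end), each in line with its own bottle to within a few mm. The robot touched no bottles as far as I could see, and the robot clock read about 34 s of the 109 s allowed.

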